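# Turn the tube rack's status sign to its other face

### The job

Two pivoting status signs stand on the bench, one behind the tube rack and one behind the petri dish and beaker. The tube rack is now taken: spin the sign behind the rack half a turn, so that its face with the solid bar, instead of the ring, looks out squarely over the rack. Do not turn the other sign and do not shift the rack.

Things in the scene. Friction and masses are not known exactly. Their poses are not given: they have to be found in the camera images.
- rack_sign_axis (a point): The sign to turn (behind the tube rack): point on its vertical pivot, at the panel's top edge, 167 mm up; part of the fixed stand (steel base 70 x 90 x 12 mm, thin column), so it does not turn. z up, -x to the front (rack), y along the base's long side. Panel: white plate 110 wide, 10 thick, 97 to 167 mm up, pivoting at its middle on the column's top; nothing above it.
- rack_sign_panel (a joint): Angle of that panel, rad, counterclockwise from above. 0: plate along the stand's y, face with black 48 mm ring to the front (-x). pi or -pi: face with solid level bar 80 x 18 mm to the front. Starts within 0.15 of 0; turns either way past half a turn, no stop or detent there; friction (0.06 N m: 1.3 N at 45 mm from the pivot) holds it where it is left.
- dish_sign_panel (a joint): Angle of the panel of the other, identical sign, the one behind the petri dish and beaker, rad, same meaning; starts within 0.15 of 0 and must stay about as it is.
- the_tube_rack: Blue block with round holes, 62 (x) x 125 (y) x 36 mm high, loose, standing about 85 mm (80 to 90) in front of the middle of the sign to turn. Origin at the centre of its underside.

How it is judged (in metres and radians):
At the end, for the whole second after the job is handed in: The panel of the sign behind the tube rack stands still, half a turn from square (pi or -pi, within 0.3 rad, 17 degrees), its bar face over the rack; the other sign's panel is within 0.4 rad of square with its ring face to the front; the rack is within 20 mm of where it stood ((value of joint rack_sign_panel between 2.8416 and 3.4416 rad or value of joint rack_sign_panel between -3.4416 and -2.8416 rad) and velocity of joint rack_sign_panel between -0.05 and 0.05 rad/s and value of joint dish_sign_panel between -0.4 and 0.4 rad and distance of the_tube_rack from where it was at the start of the episode below 0.02 m); the robot touches nothing.
It fails at once if the other sign is turned (not (value of joint dish_sign_panel between -0.5 and 0.5 rad)).
It fails at once if the tube rack is shoved more than 30 mm (distance of the_tube_rack from where it was at the start of the episode above 0.03 m).
It also fails if it takes over 35 s, if anything falls off the work surface, if the arm or the gripper's body presses on something with over 40 N, if the wrist force passes 120 N, or if a joint passes its speed limit or range.

### The arm

A 6-joint arm with a two-finger parallel gripper is mounted at the origin on a cart in front of the work surface, level with it; the furniture and walls round the work are solid. World frame = base frame: x ahead of the robot, y to its left, z up, the work surface at z = 0. Lengths are in mm, angles in rad, forces in N, time in s.
With the tool pointing down it reaches from about 275 to 750 mm from the base axis. Payload 10.2 kg.
Tool frame: the origin (TCP) lies at the very end of the fingers, on their centre line; the grasp point (between the pads) lies 19 mm behind it; z points along the fingers, y is the line along which they close (so a half turn about z gives the same grasp; the last joint's range is limited). The gripper opens to 85 mm and grips with 20 to 120 N. Pads are 22 mm wide; open, the fingers measure 114 mm over their backs; the gripper's body (76 mm by 85 mm) begins 54 mm behind the grasp point. The pads swing forward as they close: fully open they stand 13 mm farther back than shut.
Start: joints at [0.931, 0.313, 1.498, -0, 1.331, -0.223], TCP at [212.552, 480.055, 231.294] pointing down, gripper open.
Joint ranges: [-2.94, 2.94], [-0.97, 2.17], [0.19, 2.56], [-1.23, 4.37], [0.02, 3.11], [-2.88, 2.88]. Speed limits (rad/s): [2.39, 2.39, 3.01, 3.14, 3.14, 3.14].

### API

Orientations are given as a unit quaternion [w, x, y, z].
In Python, from rig import ctrl, vision gives the robot as it stands. The module is installed in compiled form; this text tells all that it offers.
- The arm moves only by the tool play_rows, never from a script. Its arguments are lists of equal length, an entry for each row: "translation": the shift along the tool's x, y, z in m, a list of three; "rotation": the turn, a rotation vector about the tool's x, y, z in rad, a list of three; "gripper": the gripper's target within -1 to 1 (shut at 1, half-way at 0, fully open at -1). A call has 1 to 10 rows; each row is the pose to reach, as a shift and turn from the pose commanded when the call began, along the tool's axes at that moment; what a row does not reach only later rows make up. A row lasts 1/8 s, in which the tool goes at most 62.5 mm and 10.7 degrees, less where a joint would pass 70% of its speed; a pose out of reach is approached as far as the arm can. A call with a gripper value outside its range is refused whole. The fingers move at their own pace and stop on an object; "force" is the grip in N (left out, the last holds). Time passes only in rows, so rows that repeat a pose let the fingers close. It gives the time, the measured TCP pose, the force, the opening and the grip force at its end, in the units of the state.
- ctrl.sense(): the state, without advancing time (a new reading comes with each control period).
- vision.capture(name): name is "scene" or "side" or "wrist"; returns a dict with "pixels" (480x640x3 uint8, red, green, blue), "vfov" (degrees; the focal length in pixels is half the picture's height over the tangent of half this angle, whatever the lens; pixels are square), "cx", "cy" (the principal point, pixels), "rvec" (rotation vector, rad) and "tvec" (3), from world to camera coordinates, as OpenCV has them; the wrist camera has in their place "mount" (4x4, takes a point from camera to tool coordinates, whose origin is the TCP and whose axes are the flange's). Camera axes: x right, y down, z forward; pixel columns grow to the right and rows downward; lengths in mm; the calibration is good to about 2 mm. A picture is of the moment at which its call begins: read the wrist's pose just before it. There is no depth.
- ctrl.finish_job(): hands the job in; it is judged then, once.
The state is a dict: "time_s": time; "joints": joint angles; "dq": joint speeds; "tau": joint torques, N m; "eef_pos": TCP position; "ee_rot": TCP orientation; "force": force on the tool from outside, world axes, zero at the start; "wrist_torque": the same for the moment, N m; "grip_width": opening from 0.0 (shut) to 1.0 (fully open); "grip_force": force on a finger pad.
Only numpy, scipy, OpenCV 4.12 (cv2) and the standard library are available. Lean on these libraries where they do the work, as an engineer would, in place of code of your own. Each camera call takes 0.05 s, during which the arm holds its last target. There are 200 camera calls.

## Working session

There is one attempt and no reset: what is moved stays moved. The work goes in short steps, Python scripts to look and compute and a tool call to move; the robot and the scene stay as the last step left them, time stands still between calls to the robot, and variables do not carry over. Pictures are saved under pics/ and viewed, at most 10 in all, crops included, and the job is handed in when it is done.

Besides the shell and the picture viewer there is one more tool, called after "Call:" as name(argument=value, ...) on one line, values as JSON. play_rows: Moves the arm, as the interface text tells. Its arguments: {"type":"object","properties":{"translation":{"type":"array"},"rotation":{"type":"array"},"gripper":{"type":"array"},"force":{"type":"number"}},"required":["translation","rotation","gripper"]}

```bash
mkdir -p pics
python3 - <<'E'
from rig import ctrl, vision
import cv2,numpy as np
s=ctrl.sense(); print({k:np.round(v,3).tolist() for k,v in s.items()})
for n in("scene","side"):
    c=vision.capture(n); np.save(n+".npy",c,allow_pickle=True)
    print({k:v for k,v in c.items() if k!="pixels"})
    cv2.imwrite(f"pics/{n}0.png",c["pixels"][:,:,::-1])
E
```

```text
{'time_s': 0.0, 'joints': [0.931, 0.313, 1.498, 0.0, 1.331, -0.223], 'dq': [0.001, -0.0, -0.001, -0.001, 0.002, 0.0], 'tau': [-0.0, -41.226, -25.975, -0.0, 0.004, -0.0], 'eef_pos': [212.376, 479.843, 230.742], 'ee_rot': [-0.0, 0.207, 0.978, -0.001], 'force': [0.208, -0.588, -0.709], 'wrist_torque': [0.016, 0.003, 0.025], 'grip_force': 0.0, 'grip_width': 1.0}
{'vfov': 51.95696730186908, 'cx': 322.4791975352883, 'cy': 238.7745576801522, 'rvec': array([ 2.04109009, -0.62433835,  0.32141098]), 'tvec': array([-401.39023408,  303.31374323,  626.87810859])}
{'vfov': 52.783798204102574, 'cx': 324.02279534209, 'cy': 233.23976305188853, 'rvec': array([ 2.22776387, -0.06010048,  0.02661792]), 'tvec': array([-506.89296608,  166.61372527,  864.85664646])}
```

View pics/scene0.png

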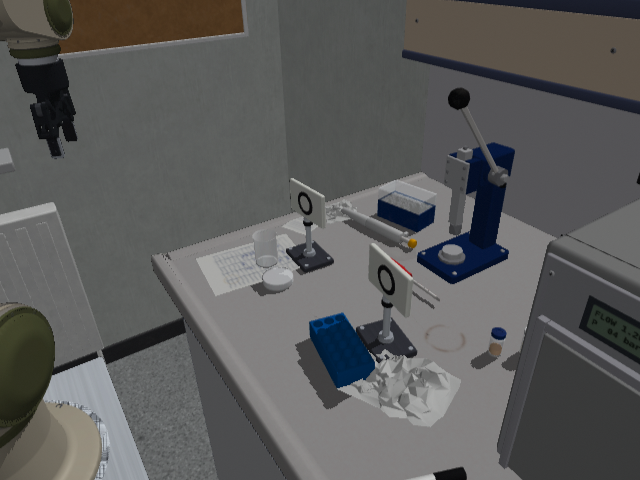

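View pics/side0.png

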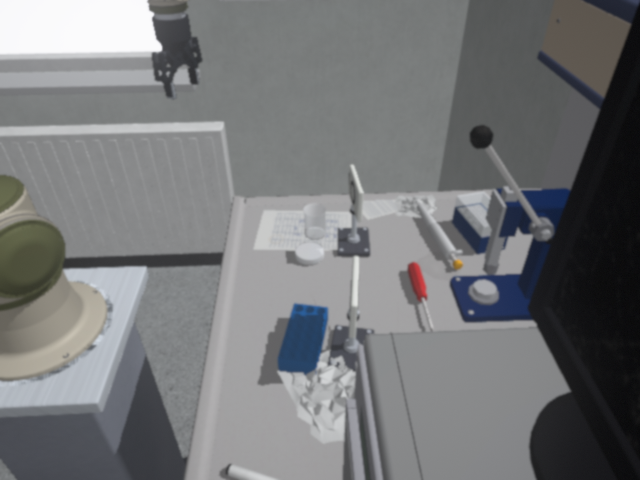

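The scene view shows the rack sign's panel near (390,280), its base at (387,338), and the rack at (341,348). The dish sign is at (307,203). The side view shows the rack sign edge-on at (354,300). Next I'll enlarge the rack sign and measure it.

```bash
cat > h.py <<'E'
import numpy as np,cv2
def load(n): return np.load(n+".npy",allow_pickle=True).item()
def cam(c):
    f=240/np.tan(np.radians(c["vfov"])/2); R=cv2.Rodrigues(c["rvec"])[0]; t=np.array(c["tvec"]).ravel()
    return f,R,t
def ray(c,u,v):
    f,R,t=cam(c); return -R.T@t, R.T@np.array([(u-c["cx"])/f,(v-c["cy"])/f,1])
def onz(c,u,v,z):
    o,d=ray(c,u,v); return o+d*(z-o[2])/d[2]
def proj(c,P):
    f,R,t=cam(c); p=R@np.array(P)+t; return np.array([c["cx"]+f*p[0]/p[2],c["cy"]+f*p[1]/p[2]])
E
python3 - <<'E'
from h import *
a=load("scene")["pixels"][225:375,300:440,::-1]; b=load("side")["pixels"][245:375,265:385,::-1]
a=cv2.resize(a,None,fx=4,fy=4)[:600]; b=cv2.resize(b,None,fx=4,fy=4,interpolation=cv2.INTER_CUBIC)
cv2.imwrite("pics/a.png",a);cv2.imwrite("pics/b.png",b)
E
```

```text
(no output)
```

View pics/a.png

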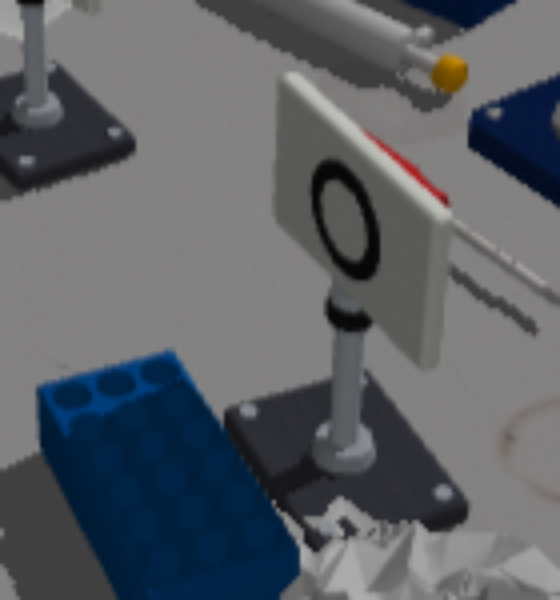

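View pics/b.png

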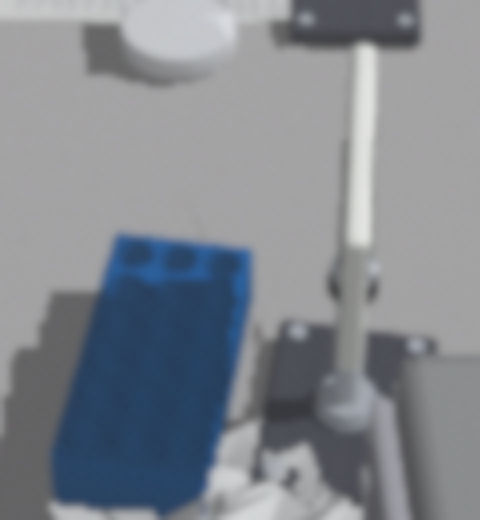

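In crop a, the plate's top corners are the front pair (279,80) and (436,217) and the back pair (291,72) and (450,208). In crop b, the plate's top strip runs from (367,42) to (358,247). Next I'll cast rays onto z=167.

Run:
```python
from h import *
c=load("scene");d=load("side");np.set_printoptions(precision=1,suppress=True)
A=lambda u,v,z:onz(c,300+u/4-.4,225+v/4-.4,z)
B=lambda u,v,z:onz(d,265+u/4-.4,245+v/4-.4,z)
P={k:A(*k,167) for k in[(279,80),(436,217),(291,72),(450,208)]}
for k in P:print(k,P[k])
p=list(P.values());m=sum(p)/4;e=p[1]-p[0];print("mid",m,"len",np.linalg.norm(e),"thk",np.linalg.norm(p[2]-p[0]),"dir deg from -y",np.degrees(np.arctan2(e[0],-e[1])))
print("bottom corners z97",A(277,214,97),A(420,362,97))
for q in[(228,410),(362,372),(467,495)]:print("base",A(*q,12))
print("collar",A(345,445,12))
for q in[(352,42),(377,42),(347,247),(370,247)]:print("side top",B(*q,167))
print("side base",B(285,322,12),B(432,345,12),"collar",B(347,410,12))
for q in[(40,390),(175,352),(298,548)]:print("rack top",A(*q,36))
for q in[(117,237),(252,250),(55,455),(200,500)]:print("rack side",B(*q,36))
# other sign
for q in[(290,179),(327,203)]:print("dish sign top",onz(c,*q,167))
```

```text
(279, 80) [550.4 -33.4 167. ]
(436, 217) [ 539.5 -136.5  167. ]
(291, 72) [557.9 -31.5 167. ]
(450, 208) [ 547.1 -135.2  167. ]
mid [548.7 -84.1 167. ] len 103.60972088468867 thk 7.732570757444194 dir deg from -y -6.0653934366244355
bottom corners z97 [556.1 -27.9  97. ] [ 542. -132.   97.]
base [526.2 -36.3  12. ]
base [588.6 -49.8  12. ]
base [ 574.6 -131.4   12. ]
collar [553.1 -81.2  12. ]
side top [551.4 -30.6 167. ]
side top [561.2 -31.2 167. ]
side top [ 538.6 -140.4  167. ]
side top [ 546.6 -140.8  167. ]
side base [526.5 -36.4  12. ] [589.3 -53.   12. ] collar [549.  -86.2  12. ]
rack top [453.3  -3.9  36. ]
rack top [513.1 -16.   36. ]
rack top [ 485.4 -134.    36. ]
rack side [453.9  -4.2  36. ]
rack side [513.2 -15.3  36. ]
rack side [ 429.  -121.5   36. ]
rack side [ 485.4 -145.9   36. ]
dish sign top [573.6 253.6 167. ]
dish sign top [575.5 123.1 167. ]
```

Call:
play_rows(translation=[[-0.536, -0.381, 0], [-0.536, -0.381, 0], [-0.536, -0.381, 0], [-0.536, -0.381, 0], [-0.536, -0.381, 0], [-0.536, -0.381, 0], [-0.536, -0.381, 0], [-0.536, -0.381, 0], [-0.536, -0.381, 0], [-0.536, -0.381, 0]], rotation=[[0, 0, 1.258], [0, 0, 1.258], [0, 0, 1.258], [0, 0, 1.258], [0, 0, 1.258], [0, 0, 1.258], [0, 0, 1.258], [0, 0, 1.258], [0, 0, 1.258], [0, 0, 1.258]], gripper=[-1, -1, -1, -1, -1, -1, -1, -1, -1, -1], force=30)

```text
time_s: 1.35
eef_pos: [532.4, -59.2, 231.1]
ee_rot: [-0.0, 0.743, 0.669, -0.0]
force: [0.5, 1.2, -0.2]
grip_width: 1.003
grip_force: 0.0
```

Call:
play_rows(translation=[[-0.0247, 0.0187, 0], [-0.0247, 0.0187, 0], [-0.0247, 0.0187, 0]], rotation=[[0, 0, 0], [0, 0, 0], [0, 0, 0]], gripper=[-1, -1, -1])

```text
time_s: 1.72
eef_pos: [547.4, -83.0, 231.1]
ee_rot: [-0.0, 0.743, 0.67, -0.0]
force: [0.2, 0.5, -0.0]
grip_width: 1.0
grip_force: 0.0
```

Run:
```python
from h import *
from rig import ctrl,vision
from scipy.spatial.transform import Rotation as Ro
s=ctrl.sense();c=vision.capture("wrist")
p=np.array(s["eef_pos"]);q=s["ee_rot"];R=Ro.from_quat([q[1],q[2],q[3],q[0]]).as_matrix()
np.save("wrist.npy",dict(c,p=p,R=R),allow_pickle=True)
print(p,q,s["joints"],c["mount"])
im=c["pixels"][:,:,::-1].copy()
f=240/np.tan(np.radians(c["vfov"])/2);M=np.array(c["mount"])
for P in[(548.5,-85.5,167)]:
    t=R.T@(np.array(P)-p); k=np.linalg.inv(M)@np.r_[t,1]; print(k, c["cx"]+f*k[0]/k[2],c["cy"]+f*k[1]/k[2])
cv2.imwrite("pics/w.png",im)
```

```text
[547.37456598 -83.01407285 231.07311028] [-4.38908977e-04  7.42763821e-01  6.69553360e-01 -1.07756133e-04] [-3.62253789e-01  3.76834256e-01  1.40928720e+00  2.14666419e-04
  1.35635042e+00 -2.58718026e-01] [[-3.62977919e-04 -9.60790773e-01 -2.77274158e-01  6.99178536e+01]
 [ 9.99999116e-01 -7.03376190e-04  1.12819657e-03 -7.15519413e-01]
 [-1.27898890e-03 -2.77273504e-01  9.60790179e-01 -1.43167917e+02]
 [ 0.00000000e+00  0.00000000e+00  0.00000000e+00  1.00000000e+00]]
[  1.90416414  12.0032446  219.16285036   1.        ] 325.77570634394436 263.7008614160918
```

View pics/w.png

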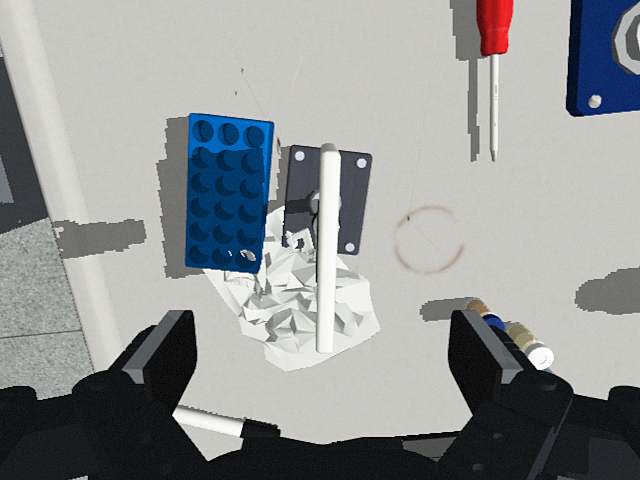

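The wrist view shows the plate's top strip from (330,146) to (325,350), with the pads on either side of it. The base appears turned about 5° relative to the tool.

Run:
```python
from h import *
c=load("wrist");M=np.array(c["mount"]);f=240/np.tan(np.radians(c["vfov"])/2)
def W(u,v,z):
    o=c["R"]@M[:3,3]+c["p"]; d=c["R"]@M[:3,:3]@np.array([(u-c["cx"])/f,(v-c["cy"])/f,1]); return (o+d*(z-o[2])/d[2]).round(1)
hsv=cv2.cvtColor(c["pixels"],cv2.COLOR_RGB2HSV);g=c["pixels"].mean(2)
for v in(170,190,210,230,250):
    r=np.where(g[v,305:350]>215)[0]+305; print(v,r.min(),r.max(),W(r.min(),v,167),W(r.max()+1,v,167))
print("ends",W(330,144,167),W(325,352,167))
for q in[(290,146),(371,154),(358,254)]:print("base",W(*q,12))
```

```text
170 324 339 [552.5 -37.9 167. ] [560.2 -38.7 167. ]
190 323 338 [551.  -47.5 167. ] [558.8 -48.3 167. ]
210 323 337 [550.  -57.4 167. ] [557.4 -58.2 167. ]
230 305 337 [539.9 -66.6 167. ] [556.4 -68.3 167. ]
250 322 348 [547.3 -78.  167. ] [561.  -79.4 167. ]
ends [556.6 -26.  167. ] [ 542.9 -136.2  167. ]
base [525.3 -33.5  12. ]
base [591.7 -47.   12. ]
base [ 573.9 -133.3   12. ]
```

Panel length measures 111 mm, as it should. The pivot is at about (549,-82.5), the panel's yaw is about -7° and the stand's is about -11.5°. Next I descend and grip.

Call:
play_rows(translation=[[0.0005, 0.0016, 0.03], [0.0005, 0.0016, 0.07], [0.0005, 0.0016, 0.1], [0.0005, 0.0016, 0.1], [0.0005, 0.0016, 0.1], [0.0005, 0.0016, 0.1], [0.0005, 0.0016, 0.1], [0.0005, 0.0016, 0.1], [0.0005, 0.0016, 0.1], [0.0005, 0.0016, 0.1]], rotation=[[0, 0, 0.02], [0, 0, 0.02], [0, 0, 0.02], [0, 0, 0.02], [0, 0, 0.02], [0, 0, 0.02], [0, 0, 0.02], [0, 0, 0.02], [0, 0, 0.02], [0, 0, 0.02]], gripper=[-1, -1, -1, -1, 0.5, 0.5, 1, 1, 1, 1], force=25)

```text
time_s: 3.02
eef_pos: [549.7, -83.5, 131.7]
ee_rot: [0.0, 0.75, 0.662, 0.0]
force: [0.6, 1.1, 3.5]
grip_width: 0.112
grip_force: 28.2
```

Call:
play_rows(translation=[[0, 0, 0], [0, 0, 0], [0, 0, 0], [0, 0, 0], [0, 0, 0], [0, 0, 0], [0, 0, 0], [0, 0, 0], [0, 0, 0], [0, 0, 0]], rotation=[[0, 0, 0.1], [0, 0, 0.25], [0, 0, 0.42], [0, 0, 0.6], [0, 0, 0.78], [0, 0, 0.96], [0, 0, 1.14], [0, 0, 1.32], [0, 0, 1.48], [0, 0, 1.55]], gripper=[1, 1, 1, 1, 1, 1, 1, 1, 1, 1])

```text
time_s: 4.28
eef_pos: [549.3, -83.1, 131.6]
ee_rot: [-0.0, 0.999, -0.053, -0.0]
force: [-1.1, 2.1, 5.4]
grip_width: 0.113
grip_force: 28.4
```

Call:
play_rows(translation=[[0, 0, 0], [0, 0, 0], [0, 0, 0], [0, 0, 0], [0, 0, 0], [0, 0, -0.02], [0, 0, -0.05], [0, 0, -0.08], [0, 0, -0.08]], rotation=[[0, 0, 0], [0, 0, 0], [0, 0, 0], [0, 0, 0], [0, 0, 0], [0, 0, 0], [0, 0, 0], [0, 0, 0], [0, 0, 0]], gripper=[0, -1, -1, -1, -1, -1, -1, -1, -1])

```text
time_s: 5.4
eef_pos: [550.2, -83.7, 213.3]
ee_rot: [0.001, 0.999, -0.051, 0.002]
force: [-0.9, -1.1, -1.5]
grip_width: 1.001
grip_force: 0.0
```

Call:
play_rows(translation=[[0, 0, 0], [0, 0, 0], [0, 0, 0], [0, 0, 0], [0, 0, 0], [0, 0, 0], [0, 0, 0], [0, 0, 0], [0, 0, 0], [0, 0, 0]], rotation=[[0, 0, -0.18], [0, 0, -0.36], [0, 0, -0.54], [0, 0, -0.72], [0, 0, -0.9], [0, 0, -1.08], [0, 0, -1.26], [0, 0, -1.44], [0, 0, -1.57], [0, 0, -1.57]], gripper=[-1, -1, -1, -1, -1, -1, -1, -1, -1, -1])

```text
time_s: 6.65
eef_pos: [549.1, -83.4, 210.4]
ee_rot: [-0.001, 0.743, 0.669, -0.0]
force: [-0.1, 0.5, -0.0]
grip_width: 0.998
grip_force: 0.0
```

Call:
play_rows(translation=[[0, 0, 0], [0, 0, 0], [0, 0, 0], [0, 0, 0], [0, 0, 0], [0, 0, 0], [0, 0, 0], [0, 0, 0], [0, 0, 0], [0, 0, 0]], rotation=[[0, 0, -0.18], [0, 0, -0.36], [0, 0, -0.54], [0, 0, -0.72], [0, 0, -0.9], [0, 0, -1.08], [0, 0, -1.26], [0, 0, -1.44], [0, 0, -1.57], [0, 0, -1.57]], gripper=[-1, -1, -1, -1, -1, -1, -1, -1, -1, -1])

```text
time_s: 7.9
eef_pos: [549.3, -83.4, 210.8]
ee_rot: [-0.0, 0.054, 0.999, 0.0]
force: [0.0, 0.1, -0.2]
grip_width: 0.999
grip_force: 0.0
```

Run:
```python
from h import *
from rig import ctrl,vision
s=ctrl.sense();print(s["joints"],s["eef_pos"],s["ee_rot"])
cv2.imwrite("pics/w2.png",vision.capture("wrist")["pixels"][:,:,::-1])
```

```text
[-3.61559930e-01  3.96312620e-01  1.43497072e+00  2.36394493e-05
  1.31102943e+00 -1.82402400e+00] [549.30156455 -83.39229457 210.82030851] [-3.39722946e-04  5.41426773e-02  9.98533145e-01  1.19830995e-04]
```

View pics/w2.png

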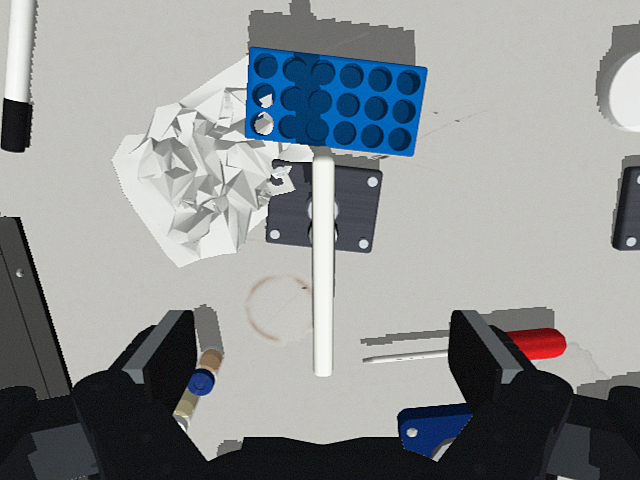

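The plate is along the tool's x (column 323), a quarter turned, and nothing else has moved. Next I regrip and turn 1.65 rad more, to finish square with the stand.

Call:
play_rows(translation=[[0, 0, 0.03], [0, 0, 0.06], [0, 0, 0.08], [0, 0, 0.08], [0, 0, 0.08], [0, 0, 0.08], [0, 0, 0.08], [0, 0, 0.08], [0, 0, 0.08], [0, 0, 0.08]], rotation=[[0, 0, 0], [0, 0, 0], [0, 0, 0], [0, 0, 0], [0, 0, 0], [0, 0, 0], [0, 0, 0], [0, 0, 0], [0, 0, 0], [0, 0, 0]], gripper=[-1, -1, -1, -1, 0.5, 0.5, 1, 1, 1, 1], force=25)

```text
time_s: 9.2
eef_pos: [549.6, -83.2, 131.6]
ee_rot: [0.0, 0.052, 0.999, 0.0]
force: [-0.9, 3.0, 3.4]
grip_width: 0.113
grip_force: 27.7
```

Call:
play_rows(translation=[[0, 0, 0], [0, 0, 0], [0, 0, 0], [0, 0, 0], [0, 0, 0], [0, 0, 0], [0, 0, 0], [0, 0, 0], [0, 0, 0], [0, 0, 0]], rotation=[[0, 0, 0.12], [0, 0, 0.3], [0, 0, 0.48], [0, 0, 0.66], [0, 0, 0.84], [0, 0, 1.02], [0, 0, 1.2], [0, 0, 1.38], [0, 0, 1.55], [0, 0, 1.65]], gripper=[1, 1, 1, 1, 1, 1, 1, 1, 1, 1])

```text
time_s: 10.45
eef_pos: [549.7, -83.0, 131.6]
ee_rot: [0.0, 0.77, 0.638, 0.0]
force: [0.8, 4.4, 3.6]
grip_width: 0.114
grip_force: 27.6
```

Call:
play_rows(translation=[[0, 0, 0], [0, 0, 0], [0, 0, 0], [0, 0, 0], [0, 0, 0], [0, 0, -0.02], [0, 0, -0.06], [0, 0, -0.1], [0, 0, -0.12], [0, 0, -0.12]], rotation=[[0, 0, 0], [0, 0, 0], [0, 0, 0], [0, 0, 0], [0, 0, 0], [0, 0, 0], [0, 0, 0], [0, 0, 0], [0, 0, 0], [0, 0, 0]], gripper=[0, -1, -1, -1, -1, -1, -1, -1, -1, -1])

```text
time_s: 11.7
eef_pos: [549.9, -83.6, 252.4]
ee_rot: [0.001, 0.769, 0.639, 0.001]
force: [0.3, -0.1, -1.4]
grip_width: 1.004
grip_force: 0.0
```

Run:
```python
from h import *
from rig import ctrl,vision
a=vision.capture("scene")["pixels"][150:400,200:500,::-1];b=vision.capture("wrist")["pixels"][:,:,::-1]
b=cv2.resize(b,(400,300));a=cv2.resize(a,(400,333))[:300]
cv2.imwrite("pics/f.png",np.hstack([a,b]))
```

```text
(no output)
```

View pics/f.png

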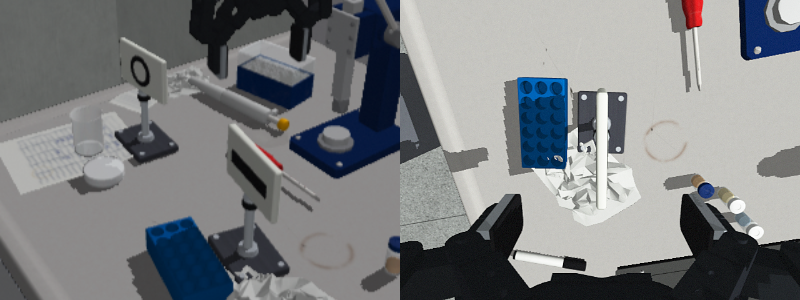

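The bar face, at (248,175), now looks over the rack. In the wrist view, at (602,150), the plate is square with the base. The rack and the other sign (ring at (140,70)) haven't moved, and the gripper is clear of everything.

```bash
python3 -c "
from rig import ctrl
print(ctrl.finish_job())"
```

```text
the job is handed in; nothing more can be done
None
```

The job is handed in: the sign behind the tube rack is turned half a turn, with its bar face square over the rack, and the last pictures show the other sign and the rack unmoved; the hand-in returned no verdict.

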